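# Sort the cut and turned steel parts into their trays

### The arm

A 6-joint arm with a two-finger parallel gripper is mounted at the origin on the work surface. World frame = base frame: x ahead of the robot, y to its left, z up, the work surface at z = 0. Lengths are in m, angles in rad, forces in N, time in s.
With the tool pointing down it reaches from about 0.225 to 0.875 m from the base axis. Payload 3.4 kg.
Tool frame: the origin (TCP) lies at the very end of the fingers, on their centre line; the grasp point (between the pads) lies 19 mm behind it; z points along the fingers, y is the line along which they close (so a half turn about z gives the same grasp; the last joint's range is limited). The gripper opens to 85 mm and grips with 20 to 120 N. Pads are 22 mm wide; open, the fingers measure 114 mm over their backs; the gripper's body (76 mm by 85 mm) begins 54 mm behind the grasp point. The pads swing forward as they close: fully open they stand 13 mm farther back than shut.
Start: joints at [-1.44, 0.276, 1.505, -0, 1.361, -0.121], TCP at [0.143, -0.557, 0.231] pointing down, gripper open.
Joint ranges: [-2.89, 2.89], [-0.75, 2.08], [0.22, 2.7], [-1.18, 4.32], [0.11, 2.71], [-2.7, 2.7]. Speed limits (rad/s): [2.57, 2.57, 3.14, 3.14, 3.14, 3.14].

### API

Orientations are given as a unit quaternion [w, x, y, z].
In Python, from rig import manip gives the robot as it stands. The module is installed in compiled form; this text tells all that it offers.
- The arm moves only by the tool play_rows, never from a script. Its argument "motion" is a list of rows, each a list of 5 numbers: the shift along the tool's x, y, z in units of 40 mm (1.0 is 40 mm), then the turn about the tool's z in units of 10 degrees (1.0 is 10 degrees), then the finger opening in mm, from 0 to 85.4. A call has 1 to 5 rows; each row is the pose to reach, as a shift and turn from the pose commanded when the call began, along the tool's axes at that moment; what a row does not reach only later rows make up. A row lasts 1/8 s, in which the tool goes at most 62.5 mm and 10.7 degrees, less where a joint would pass 70% of its speed; a pose out of reach is approached as far as the arm can. A call with a gripper value outside its range is refused whole. The fingers move at their own pace and stop on an object; "newtons" is the grip in N (left out, the last holds). Time passes only in rows, so rows that repeat a pose let the fingers close. It gives the time, the measured TCP pose, the force, the opening and the grip force at its end, in the units of the state.
- manip.get_state(): the state, without advancing time (a new reading comes with each control period).
- manip.get_image(name): name is "side" or "top" or "wrist"; returns a dict with "img" (400x640x3 uint8, red, green, blue), "range_z" (400x640 float32, m along the optical axis (not along the pixel's ray), 0 where there is no reading), "fx", "fy", "cx", "cy" (pixels), "R" (3x3) and "t" (3): a world point X has camera coordinates R X + t. Camera axes: x right, y down, z forward; pixel columns grow to the right and rows downward; lengths in m; the calibration is good to about 2 mm. A picture is of the moment at which its call begins.
- manip.sign_off(): hands the job in; it is judged then, once.
The state is a dict: "clock": time; "qpos": joint angles; "qd": joint speeds; "effort": joint torques, N m; "position": TCP position; "ee_rot": TCP orientation; "contact_force": force on the tool from outside, world axes, zero at the start; "moment": the same for the moment, N m; "width": finger opening in m; "gripper_force": force on a finger pad.
Only numpy, scipy, OpenCV 4.12 (cv2) and the standard library are available. Lean on these libraries where they do the work, as an engineer would, in place of code of your own. Each camera call takes 0.05 s, during which the arm holds its last target. There are 200 camera calls.

### The job

Clear the finished steel parts on the workbench into the three black trays: both square bars into the long tray, both ring collars into the round dish, and the flanged bushing into the square bin. Set each part down on the tray's floor, do not drop or throw it: the bars and collars lying flat and not on top of one another, the bushing standing on its flange. Do not tip over the little oil bottle that stands among them.

Things in the scene. Friction and masses are not known exactly. Their poses are not given: they have to be found in the camera images.
- bar_1: One of two equal square steel bars lying flat on the bench, 70 mm long (along its x) and 18 mm by 18 mm in section. About 0.18 kg. Origin: its centre, 9 mm above the bench; z up. It belongs in the long tray.
- bar_2: One of two equal square steel bars lying flat on the bench, 70 mm long (along its x) and 18 mm by 18 mm in section. About 0.18 kg. Origin: its centre, 9 mm above the bench; z up. It belongs in the long tray.
- collar_1: One of two equal steel ring collars lying flat, outer diameter 38 mm, hole 16 mm, 20 mm high. About 0.15 kg. Origin: its centre, on the hole's axis, 10 mm above the bench; z along the axis, up. It belongs in the round dish.
- collar_2: One of two equal steel ring collars lying flat, outer diameter 38 mm, hole 16 mm, 20 mm high. About 0.15 kg. Origin: its centre, on the hole's axis, 10 mm above the bench; z along the axis, up. It belongs in the round dish.
- bushing: Steel flanged bushing standing on its flange: flange 44 mm in diameter and 7 mm thick at the bottom, above it a round neck 24 mm in diameter up to the top, 36 mm high in all. About 0.18 kg. Origin: on its axis at mid-height, 18 mm above the bench; z along the axis, up. It belongs in the square bin.
- long_tray: Long open rectangular tray, outside 98 mm (along its x) by 178 mm (along its y, the long side), inside 90 mm by 170 mm. Black plastic, 22 mm high, walls and floor 4 mm thick, so its floor lies 4 mm above the bench; fixed to the bench. Origin: centre of its underside, on the bench; z up.
- round_dish: Round open dish, outside diameter 132 mm at the rim and 128 mm at the foot, inside diameter about 120 mm at the floor. Black plastic, 22 mm high, walls and floor 4 mm thick, so its floor lies 4 mm above the bench; fixed to the bench. Origin: centre of its underside, on the bench; z up.
- square_bin: Square open bin, outside 98 mm by 98 mm, inside 90 mm by 90 mm. Black plastic, 22 mm high, walls and floor 4 mm thick, so its floor lies 4 mm above the bench; fixed to the bench. Origin: centre of its underside, on the bench; z up.
- oil_bottle: Small loose oil bottle with a red cap, 34 mm in diameter, 85 mm tall, standing in the middle of the bench between the parts and the trays. Not to be tipped over. Origin: centre of its underside. An amber glue jar of 40 mm diameter and 50 mm height stands in the row too, and other tools lie near by; none of these is part of the job.

How it is judged:
By the outcome, as a careful person would: the job done as asked, in the order asked, and still so for the second after the job is handed in, with the robot touching nothing.
It also fails if it takes over 120 s, if anything falls off the work surface, if the arm or the gripper's body presses on something with over 40 N, if the wrist force passes 120 N, or if a joint passes its speed limit or range.

## Working session

There is one attempt and no reset: what is moved stays moved. The work goes in short steps, Python scripts to look and compute and a tool call to move; the robot and the scene stay as the last step left them, time stands still between calls to the robot, and variables do not carry over. Pictures are saved under pics/ and viewed, at most 14 in all, crops included, and the job is handed in when it is done.

Besides the shell and the picture viewer there is one more tool, called as name(argument=value, ...) on one line, values as JSON. play_rows: Moves the arm, as the interface text tells. Its arguments: {"type":"object","properties":{"motion":{"type":"array","items":{"type":"array","items":{"type":"number"}}},"newtons":{"type":"number"}},"required":["motion"]}

```bash
mkdir -p pics; ls
python3 - <<'E'
from rig import manip
import cv2,numpy as np
s=manip.get_state();print({k:np.round(v,3).tolist() for k,v in s.items()})
for n in("top","side"):
    d=manip.get_image(n);cv2.imwrite(f"pics/{n}0.png",d["img"][...,::-1]);np.savez(f"{n}0.npz",**d)
    print(n,d["fx"],d["cx"],d["cy"],np.round(d["R"],3).tolist(),np.round(d["t"],3))
E
```

```text
pics
{'clock': 0.0, 'qpos': [-1.44, 0.277, 1.506, -0.0, 1.361, -0.121], 'qd': [-0.002, 0.001, -0.002, -0.001, 0.001, 0.001], 'effort': [0.001, -41.677, -24.58, -0.0, 0.011, -0.0], 'position': [0.143, -0.556, 0.23], 'ee_rot': [-0.001, 0.992, 0.126, -0.0], 'contact_force': [0.741, -1.255, 0.49], 'moment': [0.002, -0.019, 0.047], 'gripper_force': 0.0, 'width': 0.085}
top 518.8258106991509 324.69632415504003 189.56934580491574 [[0.085, -0.996, 0.003], [-0.976, -0.084, -0.2], [0.199, 0.014, -0.98]] [-0.027  0.508  1.045]
side 362.5599661863502 322.6818457372071 199.1081826879737 [[0.958, -0.286, 0.017], [-0.202, -0.715, -0.669], [0.203, 0.638, -0.743]] [-0.465  0.119  0.778]
```

View pics/top0.png

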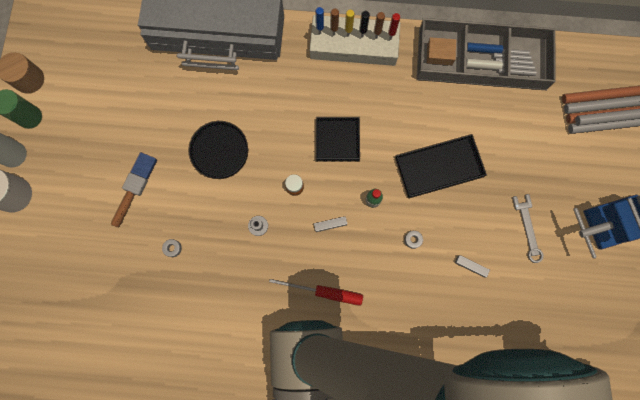

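View pics/side0.png

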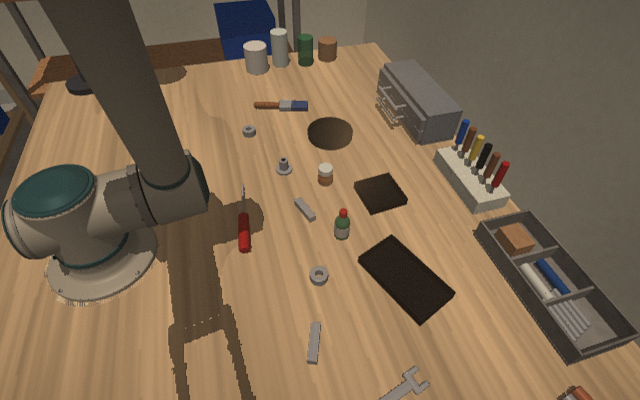

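The top view shows the dish (218,150), bin (338,139), tray (440,166), bottle (374,197) and jar (293,185). It also shows the bars at (330,224) and (472,266), the collars at (172,248) and (413,239), and the bushing at (258,225). The side view shows the same layout, with the arm clear of all the parts.

```bash
cat > h.py <<'E'
import numpy as np,cv2
def ray(d,uv,z):
    uv=np.atleast_2d(uv).astype(float)
    R,t=np.array(d["R"]),np.array(d["t"])
    c=np.c_[(uv[:,0]-d["cx"])/d["fx"],(uv[:,1]-d["cy"])/d["fy"],np.ones(len(uv))]@R
    o=-R.T@t
    return o+c*((z-o[2])/c[:,2])[:,None]
def cloud(d):
    v,u=np.mgrid[:400,:640];z=d["range_z"]
    P=np.dstack([(u-d["cx"])/d["fx"]*z,(v-d["cy"])/d["fy"]*z,z])
    return (P-np.array(d["t"]))@np.array(d["R"])
def blob(mask,c,r):
    m=np.zeros(mask.shape,np.uint8);x,y=c;m[y-r:y+r,x-r:x+r]=mask[y-r:y+r,x-r:x+r]
    n,l,st,ce=cv2.connectedComponentsWithStats(m)
    k=1+np.argmax(st[1:,4]);return (l==k)
def rect(P): # world xy pts -> centre, size, long-axis yaw deg
    (c,s,a)=cv2.minAreaRect((P[:,:2]*1000).astype(np.float32))
    return np.round(c,1),np.round(s,1),round(a if s[0]>=s[1] else a+90,1)
E
python3 - <<'E'
import numpy as np,cv2
from h import *
d=dict(np.load("top0.npz"));C=cloud(d);img=d["img"]
hsv=cv2.cvtColor(img,cv2.COLOR_RGB2HSV)
print("bench z",np.median(C[210:240,190:240,2]))
grey=(hsv[...,1]<60)&(hsv[...,2]>60)
for n,c,r,z in[("bar1",(330,224),25,.018),("bar2",(472,266),25,.018),("col1",(172,248),16,.02),("col2",(413,239),16,.02),("bush",(258,225),16,.036)]:
    b=blob(grey,c,r);v,u=np.nonzero(b);zz=C[b][:,2]
    top=b&(C[...,2]>z-.005)&(C[...,2]<z+.006); vt,ut=np.nonzero(top)
    print(n,b.sum(),top.sum(),"zmax",np.percentile(zz,[50,95]).round(3),"ray:",rect(ray(d,np.c_[u,v],z)),"top:",rect(ray(d,np.c_[ut,vt],z)) if len(ut)>4 else "")
dark=(hsv[...,2]<70)
for n,c,r in[("dish",(218,150),40),("bin",(338,139),32),("tray",(440,166),55)]:
    b=blob(dark,c,r);v,u=np.nonzero(b)
    print(n,b.sum(),rect(ray(d,np.c_[u,v],.022)),np.percentile(C[b][:,2],[5,50,95]).round(3))
for n,c,r,z in[("bottle",(376,192),9,.085),("jar",(293,183),10,.05)]:
    x,y=c;Q=C[y-r:y+r,x-r:x+r].reshape(-1,3);Q=Q[Q[:,2]>z-.012];print(n,len(Q),rect(Q),Q[:,2].max())
E
```

```text
bench z 0.0005875644995332988
bar1 282 267 zmax [0.018 0.022] ray: (array([ 4.412e+02, -4.000e-01]), array([18.9, 68.8]), 107.8) top: (array([ 4.415e+02, -3.000e-01]), array([18.1, 68.8]), 107.9)
bar2 308 292 zmax [0.019 0.022] ray: (array([ 377.2, -307. ]), array([71.5, 19.3]), 67.8) top: (array([ 377.4, -308. ]), array([69.7, 18.3]), 67.9)
col1 228 198 zmax [0.02  0.023] ray: (array([361.1, 331.2]), array([37.1, 36.4]), 51.7) top: (array([361. , 332.3]), array([35.5, 35. ]), 51.4)
col2 209 196 zmax [0.021 0.025] ray: (array([ 423.5, -180.5]), array([34.2, 36.6]), 94.9) top: (array([ 423.5, -180.6]), array([34.2, 36.5]), 94.9)
bush 293 85 zmax [0.009 0.038] ray: (array([422.7, 151.4]), array([39.5, 40. ]), 140.7) top: (array([426. , 155.5]), array([23.5, 21.1]), 6.5)
dish 2659 (array([584.4, 259.2]), array([130.7, 127.7]), 6.6) [0.001 0.005 0.022]
bin 1872 (array([632. ,  -1.1]), array([99.2, 95.4]), 4.9) [0.001 0.005 0.024]
tray 3587 (array([ 589. , -229.7]), array([ 98.5, 181. ]), 110.9) [0.002 0.006 0.023]
bottle 63 (array([503.3, -88.5]), array([16.3, 15.7]), 34.4) 0.09066519642203041
jar 241 (array([518. ,  85.1]), array([35.1, 34.9]), 49.6) 0.05717616687856216
```

```bash
cat > go.py <<'E'
# usage: go.py x,y,z,yaw ... (mm, deg): units for each leg, the first from the current pose
import sys,numpy as np
from rig import manip
s=manip.get_state();w,x,y,z=s["ee_rot"]
p=np.array(s["position"])*1000;yaw=np.degrees(2*np.arctan2(y,x))
print("now",p.round(1),round((yaw+180)%360-180,1),"q6",round(np.degrees(s["qpos"][5])),"F",np.round(s["contact_force"],1),"w",round(s["width"]*1e3,1),"t",round(s["clock"],2))
for a in sys.argv[1:]:
    *t,ty=map(float,a.split(","));t=np.array(t);c,n=np.cos(np.radians(yaw)),np.sin(np.radians(yaw));e=t-p
    dy=(ty-yaw+180)%360-180
    print(a,"->",np.round([(c*e[0]+n*e[1])/40,(n*e[0]-c*e[1])/40,-e[2]/40,-dy/10],2),"rows>=",round(max(np.linalg.norm(e)/62.5,abs(dy)/10.7),1))
    p,yaw=t,ty
E
python3 go.py 290,-400,150,67.9 377,-308,90,67.9 377,-308,4,67.9
```

```text
now [ 143.2 -556.4  230.5] 14.4 q6 -7 F [-0.1  0.1  0.5] w 85.6 t 0.1
290,-400,150,67.9 -> [ 4.53 -2.87  2.01 -5.35] rows>= 5.0
377,-308,90,67.9 -> [ 2.95  1.15  1.5  -0.  ] rows>= 2.2
377,-308,4,67.9 -> [ 0.    0.    2.15 -0.  ] rows>= 1.4
```

play_rows(motion=[[4.53,-2.87,2.0,-5.35,50],[4.53,-2.87,2.0,-5.35,50],[4.53,-2.87,2.0,-5.35,50],[4.53,-2.87,2.0,-5.35,50],[4.53,-2.87,2.0,-5.35,50]], newtons=50)

```text
clock: 0.72
position: [0.291, -0.3968, 0.1497]
ee_rot: [-0.002, 0.827, 0.563, 0.001]
contact_force: [-0.1, -1.1, 0.5]
width: 0.0501
gripper_force: 0.0
```

```bash
python3 go.py 377,-308,90,67.9 377,-308,4,67.9
```

```text
now [ 291.  -396.8  149.7] 68.5 q6 -40 F [-0.1 -1.1  0.5] w 50.1 t 0.72
377,-308,90,67.9 -> [2.85 1.19 1.49 0.06] rows>= 2.2
377,-308,4,67.9 -> [ 0.    0.    2.15 -0.  ] rows>= 1.4
```

play_rows(motion=[[2.85,1.19,1.49,0.05,50],[2.85,1.19,1.49,0.05,50],[2.85,1.19,1.49,0.05,50],[2.85,1.19,2.5,0.05,50],[2.85,1.19,2.8,0.05,50]])

```text
clock: 1.35
position: [0.3759, -0.3121, 0.0378]
ee_rot: [-0.002, 0.832, 0.555, -0.0]
contact_force: [-0.1, 0.2, -0.5]
width: 0.0499
gripper_force: 0.0
```

```bash
python3 go.py 377.4,-308,4,67.9
python3 - <<'E'
from rig import manip;import cv2
d=manip.get_image("wrist");cv2.imwrite("pics/w1.png",d["img"][...,::-1])
E
```

```text
now [ 375.9 -312.1   37.8] 67.4 q6 -25 F [-0.1  0.2 -0.5] w 49.9 t 1.35
377.4,-308,4,67.9 -> [ 0.11 -0.    0.84 -0.05] rows>= 0.5
```

View pics/w1.png

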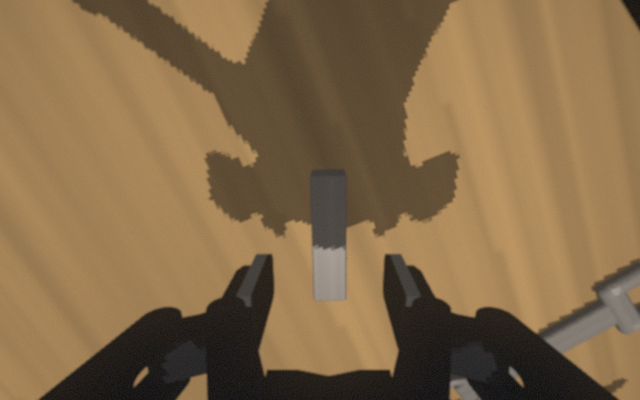

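The wrist view shows the bar upright in the image (cols 311–347, rows 170–300), centred between the finger tips (273 and 385). So I can descend and grip.

play_rows(motion=[[0.1,0,0.5,0,50],[0.1,0,0.83,0,50],[0.1,0,0.83,0,10],[0.1,0,0.83,0,10],[0.1,0,0.83,0,10]], newtons=60)

```text
clock: 2.02
position: [0.379, -0.3098, 0.0069]
ee_rot: [0.001, 0.832, 0.555, 0.0]
contact_force: [-1.3, -0.6, 2.0]
width: 0.016
gripper_force: 60.1
```

```bash
python3 go.py 604,-269,120,110.9
```

```text
now [ 379.  -309.8    6.9] 67.4 q6 -25 F [-1.3 -0.6  2. ] w 16.0 t 2.02
604,-269,120,110.9 -> [ 3.1   4.8  -2.83 -4.35] rows>= 4.1
```

play_rows(motion=[[0,0,-1,0,10],[0,0,-2.8,0,10],[0,0,-2.8,0,10]])

```text
clock: 2.4
position: [0.3808, -0.3115, 0.1224]
ee_rot: [0.005, 0.832, 0.555, 0.001]
contact_force: [0.0, -0.3, -1.8]
width: 0.0168
gripper_force: 59.8
```

```bash
python3 go.py 604,-269,120,110.9; python3 go.py
```

```text
now [ 380.8 -311.5  122.4] 67.4 q6 -25 F [ 0.  -0.3 -1.8] w 16.8 t 2.4
604,-269,120,110.9 -> [ 3.12  4.74  0.06 -4.35] rows>= 4.1
now [ 380.8 -311.5  122.4] 67.4 q6 -25 F [ 0.  -0.3 -1.8] w 16.8 t 2.4
```

play_rows(motion=[[3.1,4.75,0,-4.35,10],[3.1,4.75,0,-4.35,10],[3.1,4.75,0,-4.35,10],[3.1,4.75,0,-4.35,10],[3.1,4.75,0,-4.35,10]])

```text
clock: 3.02
position: [0.6039, -0.2663, 0.1161]
ee_rot: [-0.0, 0.566, 0.825, 0.0]
contact_force: [-0.3, 0.3, -1.1]
width: 0.0162
gripper_force: 59.8
```

```bash
python3 go.py 604,-269,40,110.9
```

```text
now [ 603.9 -266.3  116.1] 111.1 q6 -51 F [-0.3  0.3 -1.1] w 16.2 t 3.02
604,-269,40,110.9 -> [-0.06 -0.02  1.9   0.02] rows>= 1.2
```

play_rows(motion=[[-0.05,0,1.2,0,10],[-0.05,0,1.9,0,10],[-0.05,0,1.9,0,10],[-0.05,0,1.9,0,10]])

```text
clock: 3.52
position: [0.6023, -0.27, 0.0429]
ee_rot: [0.0, 0.567, 0.823, -0.0]
contact_force: [0.5, 0.4, -1.4]
width: 0.0162
gripper_force: 59.7
```

```bash
python3 go.py 604,-269,9,110.9;python3 - <<'E'
from rig import manip;import cv2
d=manip.get_image("side");cv2.imwrite("pics/s1.png",cv2.resize(d["img"][200:350,300:500,::-1],None,fx=4,fy=4))
E
```

```text
now [ 602.3 -270.    42.9] 110.9 q6 -51 F [ 0.5  0.4 -1.4] w 16.2 t 3.52
604,-269,9,110.9 -> [ 0.01  0.05  0.85 -0.  ] rows>= 0.5
```

View pics/s1.png

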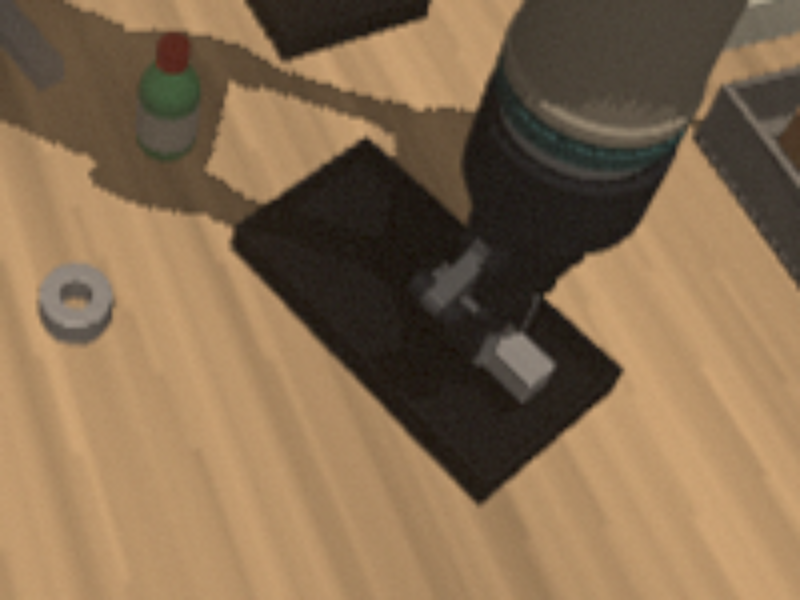

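The crop shows the bar end at (520,360) inside the tray, clear of all walls. Lowering to the floor comes next.

play_rows(motion=[[0,0,0.4,0,10],[0,0,0.65,0,10],[0,0,0.74,0,10],[0,0,0.79,0,10],[0,0,0.79,0,10]])

```text
clock: 4.2
position: [0.6024, -0.2694, 0.0109]
ee_rot: [0.0, 0.567, 0.824, -0.0]
contact_force: [-1.2, 0.2, 1.1]
width: 0.0161
gripper_force: 60.1
```

Vertical force has gone from -1.4 N to +1.1 N, so the bar is on the floor. Release and rise, then move to bar 1.

play_rows(motion=[[0,0,0,0,20],[0,0,0,0,40],[0,0,0,0,40],[0,0,-1,0,40],[0,0,-2.5,0,40]])

```text
clock: 4.82
position: [0.6011, -0.2688, 0.1093]
ee_rot: [-0.003, 0.567, 0.824, -0.0]
contact_force: [0.0, -0.2, -0.5]
width: 0.0401
gripper_force: 0.0
```

```bash
python3 go.py 441.5,-0.3,150,107.9  441.5,-0.3,60,107.9
```

```text
now [ 601.1 -268.8  109.3] 110.9 q6 -51 F [ 0.  -0.2 -0.5] w 40.1 t 4.83
441.5,-0.3,150,107.9 -> [ 7.69 -1.33 -1.02  0.3 ] rows>= 5.0
441.5,-0.3,60,107.9 -> [ 0.    0.    2.25 -0.  ] rows>= 1.4
```

play_rows(motion=[[0.8,-0.13,-1,0.3,40],[7.7,-1.33,-1,0.3,50],[7.7,-1.33,-1,0.3,50],[7.7,-1.33,-1,0.3,50],[7.7,-1.33,-1,0.3,50]])

```text
clock: 5.45
position: [0.4571, -0.0252, 0.1507]
ee_rot: [0.0, 0.589, 0.808, 0.0]
contact_force: [0.5, 0.7, 0.1]
width: 0.0499
gripper_force: 0.0
```

```bash
python3 go.py 441.5,-0.3,40,107.9
python3 - <<'E'
from rig import manip;import cv2,numpy as np
from h import *
d=manip.get_image("top");img=d["img"];hsv=cv2.cvtColor(img,cv2.COLOR_RGB2HSV)
cv2.imwrite("pics/t2.png",cv2.resize(img[100:300,200:520,::-1],None,fx=2.5,fy=2.5))
g=(hsv[...,1]<60)&(hsv[...,2]>70)
b=blob(g,(448,166),30);v,u=np.nonzero(b);print(b.sum(),rect(ray(d,np.c_[u,v],.022)),np.median(cloud(d)[b][:,2]))
E
```

```text
now [457.1 -25.2 150.7] 107.9 q6 -30 F [0.5 0.7 0.1] w 49.9 t 5.45
441.5,-0.3,40,107.9 -> [ 0.71 -0.18  2.77 -0.  ] rows>= 1.8
301 (array([ 600.8, -268.8]), array([21. , 73.1]), 112.1) 0.022609992399178387
```

View pics/t2.png

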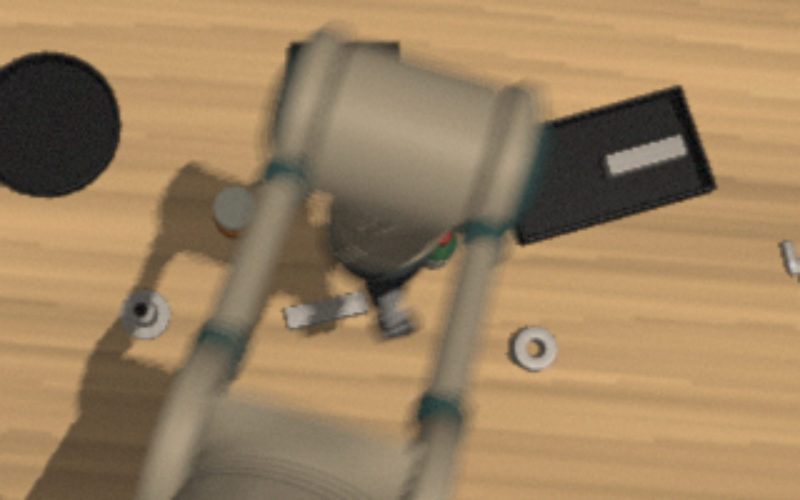

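The crop shows bar 2 lying flat in the tray's right half at (645,155), with its top at 22.6 mm as expected. The bottle is standing at (440,250).

play_rows(motion=[[0.7,-0.18,0,0,50],[0.7,-0.18,1.5,0,50],[0.7,-0.18,2.75,0,50],[0.7,-0.18,2.75,0,50],[0.7,-0.18,2.75,0,50]])

```text
clock: 6.12
position: [0.4441, -0.0026, 0.0417]
ee_rot: [0.001, 0.588, 0.809, 0.0]
contact_force: [-0.6, -0.6, -0.0]
width: 0.0499
gripper_force: 0.0
```

```bash
python3 go.py 441.5,-0.3,4.5,107.9
```

```text
now [444.1  -2.6  41.7] 107.9 q6 -27 F [-0.6 -0.6 -0. ] w 49.9 t 6.12
441.5,-0.3,4.5,107.9 -> [ 0.07 -0.04  0.93  0.  ] rows>= 0.6
```

play_rows(motion=[[0.05,-0.04,0.6,0,50],[0.05,-0.04,0.9,0,50],[0.05,-0.04,0.9,0,10],[0.05,-0.04,0.9,0,10],[0.05,-0.04,0.9,0,10]])

```text
clock: 6.75
position: [0.4417, -0.001, 0.0056]
ee_rot: [0.001, 0.588, 0.809, 0.001]
contact_force: [0.5, 0.6, 7.4]
width: 0.0162
gripper_force: 59.8
```

play_rows(motion=[[0,0,0,0,10],[0,0,-1,0,10],[0,0,-3.5,0,10],[0,0,-3.5,0,10],[0,0,-3.5,0,10]])

```text
clock: 7.38
position: [0.4428, -0.0012, 0.1476]
ee_rot: [0.004, 0.588, 0.809, 0.002]
contact_force: [0.2, 0.4, -2.7]
width: 0.0161
gripper_force: 59.3
```

```bash
python3 go.py 573,-190,147,110.9 573,-190,40,110.9
```

```text
now [442.8  -1.2 147.6] 107.9 q6 -27 F [ 0.2  0.4 -2.7] w 16.1 t 7.38
573,-190,147,110.9 -> [-5.49  1.64  0.01 -0.3 ] rows>= 3.7
573,-190,40,110.9 -> [ 0.    0.    2.68 -0.  ] rows>= 1.7
```

play_rows(motion=[[-5.5,1.64,0,-0.3,10],[-5.5,1.64,0,-0.3,10],[-5.5,1.64,0,-0.3,10],[-5.5,1.64,0,-0.3,10],[-5.5,1.64,0,-0.3,10]])

```text
clock: 8.0
position: [0.5714, -0.1926, 0.1419]
ee_rot: [-0.001, 0.568, 0.823, -0.0]
contact_force: [-0.4, 0.7, -1.5]
width: 0.0164
gripper_force: 59.2
```

play_rows(motion=[[0,0,1,0,10],[0,0,2.6,0,10],[0,0,2.6,0,10],[0,0,2.6,0,10]])

```text
clock: 8.5
position: [0.5709, -0.1896, 0.0412]
ee_rot: [0.0, 0.567, 0.824, 0.0]
contact_force: [1.1, -0.1, -1.6]
width: 0.0162
gripper_force: 59.3
```

```bash
python3 go.py 573.5,-190,9.6,110.9
```

```text
now [ 570.9 -189.6   41.2] 111.0 q6 -46 F [ 1.1 -0.1 -1.6] w 16.2 t 8.5
573.5,-190,9.6,110.9 -> [-0.03  0.06  0.79  0.01] rows>= 0.5
```

play_rows(motion=[[0,0.05,0.4,0,10],[0,0.05,0.65,0,10],[0,0.05,0.74,0,10],[0,0.05,0.79,0,10],[0,0.05,0.79,0,10]])

```text
clock: 9.12
position: [0.5723, -0.1892, 0.0097]
ee_rot: [-0.0, 0.567, 0.824, -0.0]
contact_force: [-2.8, 1.1, 2.9]
width: 0.0162
gripper_force: 59.9
```

play_rows(motion=[[0,0,0,0,20],[0,0,0,0,40],[0,0,0,0,40],[0,0,-1,0,40],[0,0,-2.5,0,40]])

```text
clock: 9.75
position: [0.5711, -0.1887, 0.1079]
ee_rot: [-0.002, 0.567, 0.824, -0.0]
contact_force: [1.6, -1.2, -0.2]
width: 0.0398
gripper_force: 0.0
```

```bash
python3 go.py 423.5,-180.6,105,110 423.5,-180.6,40,110
```

```text
now [ 571.1 -188.7  107.9] 110.9 q6 -46 F [ 1.6 -1.2 -0.2] w 39.8 t 9.75
423.5,-180.6,105,110 -> [ 1.51 -3.38  0.07  0.09] rows>= 2.4
423.5,-180.6,40,110 -> [ 0.    0.    1.62 -0.  ] rows>= 1.0
```

play_rows(motion=[[1.5,-3.38,0,0.1,55],[1.5,-3.38,0,0.1,55],[1.5,-3.38,0,0.1,55],[1.5,-3.38,1.6,0.1,55],[1.5,-3.38,1.6,0.1,55]])

```text
clock: 10.38
position: [0.4215, -0.1797, 0.0424]
ee_rot: [-0.004, 0.574, 0.819, -0.0]
contact_force: [-0.0, 0.4, -0.5]
width: 0.0552
gripper_force: 0.0
```

```bash
python3 go.py 423.5,-180.6,5,110
python3 - <<'E'
from rig import manip;import cv2
from h import *
for n in("wrist","top"):
    d=manip.get_image(n);cv2.imwrite(f"pics/c_{n}.png",d["img"][...,::-1])
hsv=cv2.cvtColor(d["img"],cv2.COLOR_RGB2HSV);g=(hsv[...,1]<60)&(hsv[...,2]>70)
for c in((452,163),(420,170)):
    try: b=blob(g,c,22);v,u=np.nonzero(b);print(b.sum(),rect(ray(d,np.c_[u,v],.022)),np.median(cloud(d)[b][:,2]))
    except Exception as e: print(e)
E
```

```text
now [ 421.5 -179.7   42.4] 109.9 q6 -52 F [-0.   0.4 -0.5] w 55.2 t 10.38
423.5,-180.6,5,110 -> [-0.04  0.04  0.94 -0.01] rows>= 0.6
276 (array([ 590.3, -252.6]), array([ 32.9, 112.3]), 123.8) 0.023242602376267095
291 (array([ 571.3, -189.3]), array([21.3, 73. ]), 111.1) 0.022255641984100495
```

View pics/c_wrist.png

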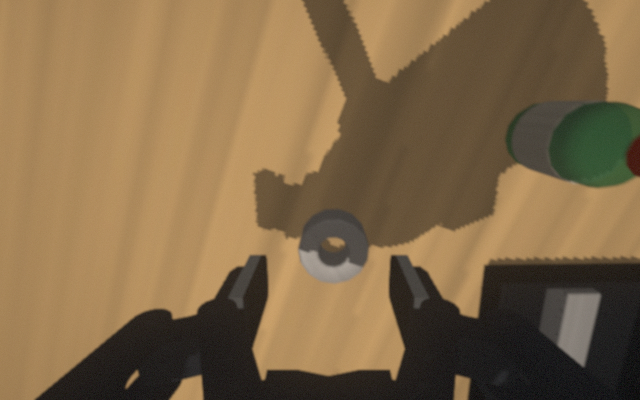

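The wrist view shows the collar at (333,245), midway between the fingers (266 and 391). Bar 1 lies in the tray, and the bottle is well clear.

play_rows(motion=[[-0.04,0.04,0.6,0,55],[-0.04,0.04,0.9,0,55],[-0.04,0.04,0.9,0,25],[-0.04,0.04,0.9,0,25],[-0.04,0.04,0.9,0,25]])

```text
clock: 11.1
position: [0.4272, -0.1826, 0.0097]
ee_rot: [0.001, 0.574, 0.819, 0.0]
contact_force: [-2.4, 1.1, 3.5]
width: 0.035
gripper_force: 60.1
```

play_rows(motion=[[0,0,0,0,25],[0,0,-1,0,25],[0,0,-3.5,0,25],[0,0,-3.5,0,25],[0,0,-3.5,0,25]])

```text
clock: 11.72
position: [0.429, -0.1837, 0.1519]
ee_rot: [0.004, 0.574, 0.819, 0.0]
contact_force: [0.2, -0.0, -2.1]
width: 0.0353
gripper_force: 60.8
```

```bash
python3 go.py 510,25,150,110 593,236,145,110
```

```text
now [ 429.  -183.7  151.9] 109.9 q6 -52 F [ 0.2 -0.  -2.1] w 35.3 t 11.72
510,25,150,110 -> [ 4.22  3.68  0.05 -0.01] rows>= 3.6
593,236,145,110 -> [ 4.25  3.75  0.12 -0.  ] rows>= 3.6
```

play_rows(motion=[[4.2,3.7,0,0,25],[8.47,7.43,0,0,25],[8.47,7.43,0,0,25],[8.47,7.43,0,0,25],[8.47,7.43,0,0,25]])

```text
clock: 12.35
position: [0.54, 0.1105, 0.1468]
ee_rot: [-0.001, 0.574, 0.819, -0.001]
contact_force: [1.7, -1.6, -1.6]
width: 0.0349
gripper_force: 60.8
```

```bash
python3 go.py 593,236,145,110 593,236,40,110
```

```text
now [540.  110.5 146.8] 109.9 q6 -16 F [ 1.7 -1.6 -1.6] w 34.9 t 12.35
593,236,145,110 -> [ 2.5   2.31  0.05 -0.01] rows>= 2.2
593,236,40,110 -> [ 0.    0.    2.62 -0.  ] rows>= 1.7
```

play_rows(motion=[[2.5,2.3,0,0,25],[2.5,2.3,0,0,25],[2.5,2.3,0,0,25],[2.5,2.3,1.2,0,25],[2.5,2.3,2.2,0,25]])

```text
clock: 12.98
position: [0.5913, 0.2332, 0.0578]
ee_rot: [-0.001, 0.574, 0.819, -0.002]
contact_force: [0.1, 0.4, -1.6]
width: 0.0351
gripper_force: 60.8
```

play_rows(motion=[[0,0,0.3,0,25],[0,0,0.3,0,25],[0,0,0.3,0,25]])

```text
clock: 13.35
position: [0.5943, 0.234, 0.0504]
ee_rot: [0.001, 0.574, 0.819, 0.001]
contact_force: [0.2, 0.7, -1.4]
width: 0.0347
gripper_force: 60.8
```

```bash
python3 go.py 593,236,12,110
```

```text
now [594.3 234.   50.4] 109.9 q6 -5 F [ 0.2  0.7 -1.4] w 34.7 t 13.35
593,236,12,110 -> [ 0.06 -0.01  0.96 -0.01] rows>= 0.6
```

play_rows(motion=[[0,0,0.5,0,25],[0,0,0.75,0,25],[0,0,0.82,0,25],[0,0,0.88,0,25],[0,0,0.88,0,25]])

```text
clock: 13.98
position: [0.5933, 0.2341, 0.014]
ee_rot: [0.0, 0.574, 0.819, 0.0]
contact_force: [-0.4, 0.2, -1.8]
width: 0.0346
gripper_force: 60.9
```

play_rows(motion=[[0,0,0.03,0,25],[0,0,0.06,0,25],[0,0,0.06,0,25]])

```text
clock: 14.35
position: [0.5934, 0.2341, 0.0137]
ee_rot: [0.001, 0.574, 0.819, 0.001]
contact_force: [-2.4, -0.1, 9.7]
width: 0.0346
gripper_force: 62.1
```

Contact at +9.7 N, so the collar is on the dish floor. Release and rise.

play_rows(motion=[[0,0,0,0,48],[0,0,0,0,48],[0,0,0,0,48],[0,0,-1,0,48],[0,0,-2.5,0,48]])

```text
clock: 14.98
position: [0.5914, 0.2335, 0.1098]
ee_rot: [-0.002, 0.574, 0.819, -0.002]
contact_force: [1.4, -1.0, -0.7]
width: 0.048
gripper_force: 0.0
```

```bash
python3 go.py 361,332,105,110 361,332,40,110
```

```text
now [591.4 233.5 109.8] 109.9 q6 -5 F [ 1.4 -1.  -0.7] w 48.0 t 14.97
361,332,105,110 -> [ 4.28 -4.58  0.12 -0.01] rows>= 4.0
361,332,40,110 -> [ 0.    0.    1.62 -0.  ] rows>= 1.0
```

play_rows(motion=[[4.28,-4.58,0,0,55],[4.28,-4.58,0,0,55],[4.28,-4.58,0,0,55],[4.28,-4.58,0,0,55],[4.28,-4.58,0,0,55]])

```text
clock: 15.6
position: [0.3577, 0.333, 0.111]
ee_rot: [-0.001, 0.572, 0.82, -0.001]
contact_force: [0.0, -0.0, 0.4]
width: 0.055
gripper_force: 0.0
```

play_rows(motion=[[0,0,0.8,0,55],[0,0,1.6,0,55],[0,0,1.6,0,55]])

```text
clock: 15.98
position: [0.3617, 0.3312, 0.0454]
ee_rot: [-0.001, 0.574, 0.819, -0.002]
contact_force: [0.4, 0.5, -0.9]
width: 0.0549
gripper_force: 0.0
```

```bash
python3 go.py 361,332,5,110
python3 - <<'E'
from rig import manip;import cv2
from h import *
d=manip.get_image("wrist");cv2.imwrite("pics/c1w.png",d["img"][...,::-1])
d=manip.get_image("top");cv2.imwrite("pics/c1t.png",d["img"][...,::-1])
hsv=cv2.cvtColor(d["img"],cv2.COLOR_RGB2HSV);g=(hsv[...,1]<60)&(hsv[...,2]>70)
b=blob(g,(230,145),26);v,u=np.nonzero(b);print(b.sum(),rect(ray(d,np.c_[u,v],.024)),np.median(cloud(d)[b][:,2]))
E
```

```text
now [361.7 331.2  45.4] 109.9 q6 14 F [ 0.4  0.5 -0.9] w 54.9 t 15.97
361,332,5,110 -> [ 0.02 -0.01  1.01 -0.01] rows>= 0.6
233 (array([590.1, 234. ]), array([39.4, 37.4]), 7.2) 0.02345967837211463
```

View pics/c1w.png

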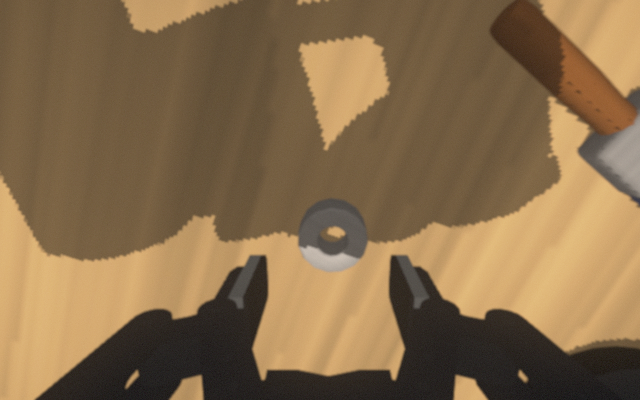

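The collar is centred between the fingers at (333,235). Collar 2 measured in the dish at (590,234), with its top at 23.5 mm, so it lies flat.

play_rows(motion=[[0.02,0.02,0.6,0,55],[0.02,0.02,0.97,0,55],[0.02,0.02,0.97,0,25],[0.02,0.02,0.97,0,25],[0.02,0.02,0.97,0,25]])

```text
clock: 16.7
position: [0.3638, 0.3341, 0.0095]
ee_rot: [0.0, 0.574, 0.819, 0.001]
contact_force: [0.2, -0.8, 2.7]
width: 0.0351
gripper_force: 60.1
```

play_rows(motion=[[0,0,0,0,25],[0,0,-1,0,25],[0,0,-2.5,0,25],[0,0,-2.5,0,25],[0,0,-2.5,0,25]])

```text
clock: 17.32
position: [0.3622, 0.3331, 0.1081]
ee_rot: [-0.0, 0.574, 0.819, -0.0]
contact_force: [-0.7, 0.1, -1.7]
width: 0.0347
gripper_force: 60.5
```

```bash
python3 go.py 576,283,105,110 576,283,46,110
```

```text
now [362.2 333.1 108.1] 109.9 q6 15 F [-0.7  0.1 -1.7] w 34.7 t 17.32
576,283,105,110 -> [-3.    4.6   0.08 -0.01] rows>= 3.5
576,283,46,110 -> [ 0.    0.    1.48 -0.  ] rows>= 0.9
```

play_rows(motion=[[-3,4.6,0,0,25],[-3,4.6,0,0,25],[-3,4.6,0,0,25],[-3,4.6,0,0,25],[-3,4.6,0,0,25]])

```text
clock: 17.95
position: [0.5781, 0.2819, 0.1052]
ee_rot: [-0.001, 0.575, 0.818, -0.002]
contact_force: [-0.1, 0.4, -0.9]
width: 0.0348
gripper_force: 60.5
```

play_rows(motion=[[0,0,0.8,0,25],[0,0,1.5,0,25],[0,0,1.5,0,25]])

```text
clock: 18.32
position: [0.5723, 0.2826, 0.0446]
ee_rot: [-0.003, 0.574, 0.819, -0.004]
contact_force: [-0.2, 0.2, -1.3]
width: 0.0349
gripper_force: 60.5
```

```bash
python3 go.py 576,283,13.7,110
```

```text
now [572.3 282.6  44.6] 110.0 q6 0 F [-0.2  0.2 -1.3] w 34.9 t 18.32
576,283,13.7,110 -> [-0.02  0.09  0.77 -0.  ] rows>= 0.5
```

play_rows(motion=[[0,0,0.5,0,25],[0,0,0.7,0,25],[0,0,0.78,0,25],[0,0,0.83,0,25],[0,0,0.83,0,25]])

```text
clock: 18.95
position: [0.577, 0.2835, 0.0157]
ee_rot: [0.0, 0.574, 0.819, 0.0]
contact_force: [0.0, 0.0, 0.1]
width: 0.035
gripper_force: 60.5
```

play_rows(motion=[[0,0,0.03,0,25],[0,0,0.05,0,25],[0,0,0.05,0,25]])

```text
clock: 19.32
position: [0.5769, 0.2834, 0.0135]
ee_rot: [0.0, 0.574, 0.819, 0.0]
contact_force: [0.3, -0.7, 0.5]
width: 0.0349
gripper_force: 60.7
```

play_rows(motion=[[0,0,0.03,0,25],[0,0,0.03,0,25]])

```text
clock: 19.58
position: [0.5769, 0.2834, 0.0134]
ee_rot: [0.0, 0.574, 0.819, 0.0]
contact_force: [-1.8, -0.8, 6.2]
width: 0.0345
gripper_force: 61.3
```

play_rows(motion=[[0,0,0,0,48],[0,0,0,0,48],[0,0,0,0,48],[0,0,-1,0,48],[0,0,-2.5,0,48]])

```text
clock: 20.2
position: [0.5752, 0.2828, 0.1106]
ee_rot: [-0.002, 0.574, 0.819, -0.002]
contact_force: [0.0, -0.2, 0.4]
width: 0.0479
gripper_force: 0.0
```

```bash
python3 go.py 426,154,110,95 426,154,55,95;  python3 - <<'E'
from h import *
d=dict(np.load("top0.npz"));C=cloud(d)
hsv=cv2.cvtColor(d["img"],cv2.COLOR_RGB2HSV);g=(hsv[...,1]<60)&(hsv[...,2]>60)
Q=C[215:236,246:270].reshape(-1,3);F=Q[(Q[:,2]>.004)&(Q[:,2]<.012)];T=Q[Q[:,2]>.03]
for S in(F,T):
    (c,r)=cv2.minEnclosingCircle((S[:,:2]*1000).astype(np.float32));print(len(S),np.round(c,1),round(r,1))
E
```

```text
now [575.2 282.8 110.6] 109.9 q6 0 F [ 0.  -0.2  0.4] w 47.9 t 20.2
426,154,110,95 -> [-1.76 -4.6   0.02  1.49] rows>= 3.2
426,154,55,95 -> [ 0.    0.    1.38 -0.  ] rows>= 0.9
185 [427.9 157.5] 29.0
101 [362.4  82.5] 108.6
```

play_rows(motion=[[-1.76,-4.6,0,1.5,60],[-1.76,-4.6,0,1.5,60],[-1.76,-4.6,0,1.5,60],[-1.76,-4.6,0,1.5,60],[-1.76,-4.6,0,1.5,60]])

```text
clock: 20.82
position: [0.4283, 0.1545, 0.1125]
ee_rot: [0.001, 0.676, 0.737, 0.001]
contact_force: [0.9, -0.3, -0.5]
width: 0.0603
gripper_force: 0.0
```

play_rows(motion=[[0,0,0.8,0,60],[0,0,1.4,0,60],[0,0,1.4,0,60]])

```text
clock: 21.2
position: [0.4283, 0.1552, 0.0547]
ee_rot: [-0.001, 0.676, 0.737, -0.001]
contact_force: [0.6, -0.1, 0.4]
width: 0.0602
gripper_force: 0.0
```

```bash
python3 go.py 426,154.5,13,95
python3 - <<'E'
from rig import manip;import cv2
from h import *
d=manip.get_image("wrist");cv2.imwrite("pics/bw.png",d["img"][...,::-1]);np.savez("bw.npz",**d)
d=manip.get_image("top");cv2.imwrite("pics/bt.png",d["img"][...,::-1])
hsv=cv2.cvtColor(d["img"],cv2.COLOR_RGB2HSV);g=(hsv[...,1]<60)&(hsv[...,2]>70)
for c in((230,145),(205,150)):
    b=blob(g,c,14);v,u=np.nonzero(b);print(b.sum(),rect(ray(d,np.c_[u,v],.024)),np.median(cloud(d)[b][:,2]))
E
```

```text
now [428.3 155.2  54.7] 95.0 q6 6 F [ 0.6 -0.1  0.4] w 60.2 t 21.2
426,154.5,13,95 -> [-0.01 -0.06  1.04 -0.  ] rows>= 0.7
241 (array([588.9, 233.6]), array([41.1, 42.4]), 94.9) 0.023909745044641204
216 (array([575.8, 279.2]), array([46.4, 36.4]), 86.6) 0.02420171681020539
```

View pics/bw.png

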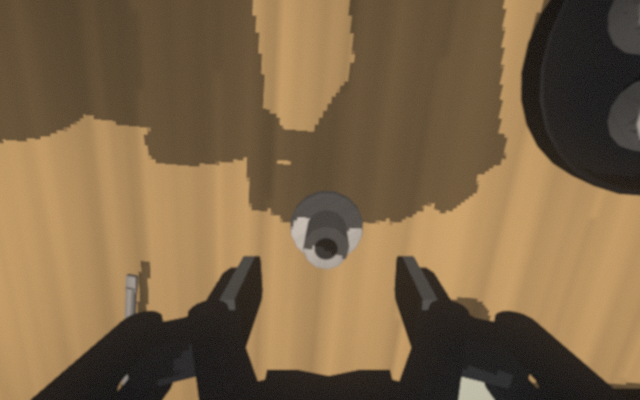

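The bushing's flange is centred at (327,230) and the neck top at (326,248), midway between the fingers. Both collars are in the dish at the right. One quick ray check along x follows.

Run:
```python
from h import *
d=dict(np.load("bw.npz"));print(ray(d,[327,230],.007).round(4),ray(d,[326,248],.036).round(4))
```

```text
[[0.4274 0.1561 0.007 ]] [[0.4269 0.1573 0.036 ]]
```

play_rows(motion=[[0.03,-0.03,0.6,0,60],[0.03,-0.03,1.0,0,60],[0.03,-0.03,1.0,0,10],[0.03,-0.03,1.0,0,10],[0.03,-0.03,1.0,0,10]])

```text
clock: 21.92
position: [0.4278, 0.156, 0.0173]
ee_rot: [0.001, 0.676, 0.737, 0.001]
contact_force: [-0.4, -0.1, 5.1]
width: 0.022
gripper_force: 58.7
```

play_rows(motion=[[0,0,0,0,10],[0,0,0,0,10]])

```text
clock: 22.18
position: [0.4277, 0.156, 0.0173]
ee_rot: [0.001, 0.676, 0.737, 0.001]
contact_force: [-0.4, 0.4, 6.0]
width: 0.0219
gripper_force: 59.0
```

play_rows(motion=[[0,0,-1,0,10],[0,0,-2.5,0,10],[0,0,-2.5,0,10],[0,0,-2.5,0,10]])

```text
clock: 22.68
position: [0.4257, 0.1555, 0.1158]
ee_rot: [-0.0, 0.676, 0.737, -0.0]
contact_force: [-0.4, -0.9, -3.1]
width: 0.0221
gripper_force: 59.5
```

```bash
python3 go.py 632,-1,125,95 632,-1,60,95
```

```text
now [425.7 155.5 115.8] 94.9 q6 6 F [-0.4 -0.9 -3.1] w 22.1 t 22.68
632,-1,125,95 -> [-4.34  4.8  -0.23 -0.01] rows>= 4.1
632,-1,60,95 -> [ 0.    0.    1.62 -0.  ] rows>= 1.0
```

play_rows(motion=[[-4.34,4.8,-0.2,0,10],[-4.34,4.8,-0.2,0,10],[-4.34,4.8,-0.2,0,10],[-4.34,4.8,-0.2,0,10],[-4.34,4.8,-0.2,0,10]])

```text
clock: 23.3
position: [0.6351, -0.004, 0.1211]
ee_rot: [-0.0, 0.677, 0.736, -0.001]
contact_force: [0.1, 1.1, -2.2]
width: 0.0217
gripper_force: 59.6
```

play_rows(motion=[[0,0,0.8,0,10],[0,0,1.6,0,10],[0,0,1.6,0,10]])

```text
clock: 23.68
position: [0.628, 0.0001, 0.0556]
ee_rot: [-0.005, 0.676, 0.737, -0.003]
contact_force: [-0.3, -0.9, -1.9]
width: 0.0216
gripper_force: 59.6
```

```bash
python3 go.py 632,-1,21.3,95;python3 - <<'E'
from rig import manip;import cv2
d=manip.get_image("wrist");cv2.imwrite("pics/bw2.png",d["img"][...,::-1])
E
```

```text
now [6.28e+02 1.00e-01 5.56e+01] 94.9 q6 -11 F [-0.3 -0.9 -1.9] w 21.6 t 23.68
632,-1,21.3,95 -> [-0.04  0.1   0.86 -0.01] rows>= 0.6
```

View pics/bw2.png

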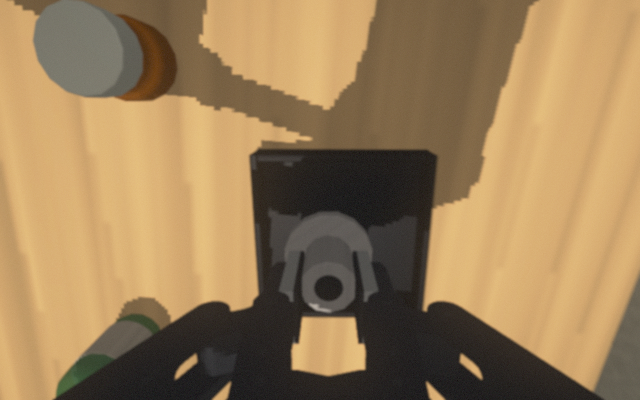

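The bushing hangs upright at (328,260), inside the bin's outline (cols 255–435). The jar and bottle stay clear. Lowering in steps comes next.

play_rows(motion=[[0,0.05,0.4,0,10],[0,0.05,0.65,0,10],[0,0.05,0.75,0,10],[0,0.05,0.8,0,10],[0,0.05,0.8,0,10]])

```text
clock: 24.35
position: [0.6348, -0.0007, 0.0283]
ee_rot: [0.0, 0.676, 0.737, 0.0]
contact_force: [0.1, -0.3, -2.5]
width: 0.0218
gripper_force: 59.6
```

play_rows(motion=[[0,-0.02,0.05,0,10],[0,-0.02,0.1,0,10],[0,-0.02,0.14,0,10],[0,-0.02,0.14,0,10]])

```text
clock: 24.85
position: [0.6337, -0.0007, 0.0223]
ee_rot: [-0.0, 0.676, 0.737, -0.0]
contact_force: [-1.0, 0.4, -1.4]
width: 0.0219
gripper_force: 59.6
```

play_rows(motion=[[0,0,0.03,0,10],[0,0,0.05,0,10],[0,0,0.05,0,10]])

```text
clock: 25.22
position: [0.634, -0.0008, 0.0214]
ee_rot: [0.0, 0.676, 0.737, 0.0]
contact_force: [-0.6, -0.1, 5.6]
width: 0.0221
gripper_force: 60.4
```

Contact at +5.6 N. Release with a small opening and rise clear, then retreat for a last look.

play_rows(motion=[[0,0,0,0,40],[0,0,0,0,40],[0,0,0,0,40],[0,0,-1,0,40],[0,0,-2.5,0,40]])

```text
clock: 25.85
position: [0.6323, -0.0006, 0.1192]
ee_rot: [-0.002, 0.676, 0.737, -0.002]
contact_force: [1.4, 0.3, 0.7]
width: 0.0397
gripper_force: 0.0
```

play_rows(motion=[[0,0,-2,0,40],[0,-6,-2,0,40],[0,-6,-2,0,40],[0,-6,-2,0,40],[0,-6,-2,0,40]])

```text
clock: 26.48
position: [0.3923, -0.0213, 0.2005]
ee_rot: [0.0, 0.676, 0.737, -0.0]
contact_force: [-0.0, -0.0, 0.9]
width: 0.0401
gripper_force: 0.0
```

```bash
python3 go.py 240,-250,200,95;python3 - <<'E'
from rig import manip;import cv2
d=manip.get_image("side");cv2.imwrite("pics/fin_s.png",cv2.resize(d["img"][60:340,260:500,::-1],None,fx=2,fy=2))
E
```

```text
now [392.3 -21.3 200.5] 94.9 q6 -18 F [-0.  -0.   0.9] w 40.1 t 26.48
240,-250,200,95 -> [-5.37 -4.29  0.01 -0.01] rows>= 4.4
```

View pics/fin_s.png

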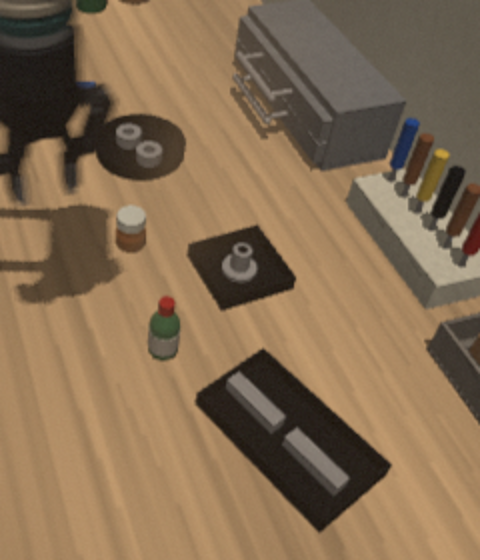

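The crop shows both bars flat in the tray at (255,400) and (315,460), and both collars flat and apart in the dish at (128,135) and (149,153). The bushing stands on its flange in the bin at (240,262), and the bottle stands at (165,330). The arm is touching nothing, so I will let it settle and hand in.

play_rows(motion=[[0,0,0,0,40],[0,0,0,0,40],[0,0,0,0,40]])

```text
clock: 26.9
position: [0.3961, -0.0214, 0.2004]
ee_rot: [0.0, 0.676, 0.737, 0.0]
contact_force: [0.4, 0.1, 0.4]
width: 0.0397
gripper_force: 0.0
```

```bash
python3 -c "
from rig import manip
print(manip.sign_off())"
```

```text
the job is handed in; nothing more can be done
None
```

I handed the job in at about 27 s: both bars lie flat in the long tray, both collars flat and apart in the round dish, the bushing stands on its flange in the square bin, and the oil bottle is still upright; hand-in returned no verdict.

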